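# Work the citrus press and drain its strainer

### The arm

A 7-joint arm with a two-finger parallel gripper is mounted at the origin on the work surface. World frame = base frame: x ahead of the robot, y to its left, z up, the work surface at z = 0. Lengths are in m, angles in rad, forces in N, time in s.
With the tool pointing down it reaches from about 0.425 to 0.925 m from the base axis. Payload 6.8 kg.
Tool frame: the origin (TCP) lies on the centre line of the jaws, within the pads' length; the fingertips stand 14 mm ahead of it and the grasp point (between the pads) lies 5 mm behind it (r.nose_length is the distance from the TCP to the fingertips, in m); z points along the fingers, y is the direction in which the jaws open and shut (so a half turn about z gives the same grasp; the last joint's range is limited). The gripper opens to 85 mm and grips with 20 to 120 N. Pads are 22 mm wide; open, the fingers measure 114 mm over their backs; the gripper's body (76 mm by 85 mm) begins 54 mm behind the grasp point. The pads swing forward as they close: fully open they stand 13 mm farther back than shut.
Start: joints at [1.138, 0.477, 0.022, 1.555, -0.011, 1.109, -0.083], TCP at [0.215, -0.64, 0.245] pointing down, gripper open.
Joint ranges: [-2.96, 2.96], [-0.34, 2.1], [-1.41, 1.46], [0.24, 2.44], [-1.37, 4.51], [0.17, 1.92], [-2.96, 2.96]. Speed limits (rad/s): [2.39, 2.39, 3.14, 3.14, 3.14, 3.14, 3.14].

### API

Orientations are given as a rotation vector (axis times angle).
In Python, from bench import r, imaging, look_for, outline_of gives the robot as it stands. The module is installed in compiled form; this text tells all that it offers.
- The arm moves only by the tool carry_out, never from a script. Its arguments are lists of equal length, an entry for each row: "offset": the shift along the tool's x, y, z as a fraction of full scale, a list of three; "turn": the turn, a rotation vector about the tool's x, y, z as a fraction of full scale, a list of three. A call has 1 to 8 rows; each row is the pose to reach, as a shift and turn from the pose commanded when the call began, along the tool's axes at that moment; what a row does not reach only later rows make up. Full scale, the value 1, is 0.5 m for a shift and 1.5 rad for a turn. A row lasts 1/10 s, in which the tool goes at most 50 mm and 8.59 degrees, less where a joint would pass 70% of its speed; a pose out of reach is approached as far as the arm can. A call with a number of a shift or a turn outside -1 to 1 is refused whole. A call with a gripper value outside its range is refused whole. "hand" is the closure, from 0 (fully open) to 1 (shut), set as the call begins (left out, the last holds). The fingers move at their own pace and stop on an object; "force" is the grip in N (left out, the last holds). Time passes only in rows, so rows that repeat a pose let the fingers close. It gives the time, the measured TCP pose, the force and the opening at its end, in the units of the state.
- r.get_obs(): the state, without advancing time (a new reading comes with each control period).
- imaging.grab_frame(name): name is "side" or "top"; returns a dict with "pixels" (384x512x3 uint8, red, green, blue), "fx", "fy", "cx", "cy" (pixels), "k1" (the pictures are not rectified: a ray, as slopes to the right and down, at radius r is drawn at 1 + k1 r^2 times it, then the intrinsics apply), "R" (3x3) and "t" (3): a world point X has camera coordinates R X + t. Camera axes: x right, y down, z forward; pixel columns grow to the right and rows downward; lengths in m; the calibration is good to about 2 mm. A picture is of the moment at which its call begins. There is no depth.
- r.hand_in(): hands the job in, once; it reports no verdict.
Trained networks look in the newest picture that a camera, given by its name, has taken for a name from the list of things; names that differ only in an ending like _2 or _b are one class to them, and where a whole thing is asked for, a point or a joint stands for the part that bears it (a point fixed in the world has none). Each returns a list of dicts, best first, with "score" (0 to 1); they miss things now and then, are a little off and sometimes report something else, mostly with a low value. They report only what shows in the picture. A call takes as long as a camera call. They do not tell look-alikes from the thing itself.
- look_for(query, camera): "xyz" ([x, y, z] in m, in the coordinates of the camera as it stood for that picture, good to about 4 mm: the middle of the surface that is visible of it).
- outline_of(query, camera): "region" (384x512 bool, what is visible of it).
The state is a dict: "clock": time; "joints": joint angles; "qvel": joint speeds; "tau": joint torques, N m; "tcp_pos": TCP position; "orientation": TCP orientation; "contact_force": force on the tool from outside, world axes, zero at the start; "moment": the same for the moment, N m; "grip_width": finger opening in m.
Only numpy, scipy, OpenCV 4.12 (cv2) and the standard library are available. Lean on these libraries where they do the work, as an engineer would, in place of code of your own. Each camera call takes 0.05 s, during which the arm holds its last target. There are 200 camera calls.

### The job

Pull the arm of the citrus press all the way down to its stop and ease it back up slowly, without letting it spring back. Then lift the strainer out of its seat in the press and hold it raised about a hand's breadth or more above the middle of the empty white bowl, tipped over by about 45 degrees so that it can drip. Finish while holding it there: do not put it down or let go, and leave the bowl and the other kitchen things where they stand.

Things in the scene. Friction and masses are not known exactly. Their poses are not given: they have to be found in the camera images.
- press: Citrus arm press, grey, fixed: base plate 270 (x) x 150 (y) x 18 mm, a column 40 x 50 mm at its far (+x) end and, 10 mm from the origin towards -x, an aluminium seat plate 110 x 110 x 12 mm (top at z 105 mm) with a 72 mm hole in which the strainer hangs; a glass stands under it. Origin: on the worktop under the base; x axis from the front to the column, z up.
- lever (a joint): Angle of the press arm (rad): 0 = fully up (start; a spring holds it there, the arm then rises 46 degrees towards the front), 0.8 = fully down at its stop, the arm level. It turns about the horizontal hinge along the press's y axis. Pulling it at the grip takes about 8 N at the top and 15 N at the bottom; let go, it springs back up quickly.
- lever_grip (a point): Centre of the arm's black round handle (22 mm thick, 85 mm long, lying along the arm, its free end 31 mm beyond this point), 175 mm from the hinge. Fully up it is 126 mm above the hinge and 122 mm in front of it (towards the press's -x); fully down level with the hinge and 175 mm in front. Can be pinched from above across the press's y, or pushed down.
- lever_hinge (a point): Centre of the arm's hinge on the press column, 150 mm above the worktop; its axes are those of the press.
- seat (a point): Centre of the hole in the seat plate, at its upper face, 105 mm above the worktop. A dome-shaped plunger, 44 mm across, hangs from the press arm 107 mm from the hinge: with the arm down it dips into the strainer without touching it, with the arm up it leaves about 70 mm free above the strainer.
- strainer: Loose steel strainer, about 120 g: tapered cup 30 mm deep (48 mm across at the bottom, 66 mm at the top) with a 92 mm flange, 5 mm thick, resting on the seat plate, and a straight black handle that points to the strainer's -y, sideways out of the press. Origin: centre of the cup's underside; z up out of its mouth. It must rise 30 mm to leave the hole, then can be drawn away sideways.
- strainer_mouth (a point): Centre of the strainer's open mouth, on the cup axis 35 mm above its origin.
- strainer_grip (a point): Middle of the part of the handle to take hold of: 120 mm from the cup axis (strainer -y), 41 mm above the strainer's origin. The handle is 18 mm wide (strainer x), 20 mm high, and runs along y from 65 to 160 mm from the cup axis. 116 mm above the worktop at the start.
- bowl: Empty white ceramic bowl, loose, 180 mm across the rim and 60 mm high. Origin: centre of its underside.
- canister: Bystander: whitish storage jar with wooden lid, 76 mm across, 105 mm high. Origin: centre of its underside.
- mug: Bystander: brown mug, 76 mm across, 85 mm high, handle at its +y. Origin: centre of its underside.
- jar: Bystander: small amber glass jar with steel lid, 60 mm across, 90 mm high. Origin: centre of its underside.
There are look-alikes about, which are no part of the job. Of the things that look like the strainer, the smaller one is meant. Several things have the shape of the bowl; the one meant has the colours described above.

How it is judged:
By the outcome, as a careful person would: the job done as asked, in the order asked, and still so for the second after the job is handed in, while the arm keeps its last pose, push and grip.
It also fails if it takes over 72 s, if anything falls off the work surface, if the arm or the gripper's body presses on something with over 40 N, if the wrist force passes 120 N, or if a joint passes its speed limit or range.

## Working session

There is one attempt and no reset: what is moved stays moved. The work goes in short steps, Python scripts to look and compute and a tool call to move; the robot and the scene stay as the last step left them, time stands still between calls to the robot, and variables do not carry over. Pictures are saved under pics/ and viewed, about 8 in all and at most 12, crops included, and the job is handed in when it is done.

Besides the shell and the picture viewer there is one more tool, called after "Request:" in YAML: its name, and indented under it one key for each argument. carry_out: Moves the arm, as the interface text tells. Shift numbers are shares of 0.5 m and turn numbers shares of 1.5 rad, none past 1 either way. Its arguments: {"type":"object","properties":{"offset":{"type":"array","items":{"type":"array","items":{"type":"number","minimum":-1,"maximum":1}}},"turn":{"type":"array","items":{"type":"array","items":{"type":"number","minimum":-1,"maximum":1}}},"hand":{"type":"number"},"force":{"type":"number"}},"required":["offset","turn"]}

```bash
mkdir -p pics; cat > h.py <<'E'
import numpy as np, cv2
from bench import r, imaging, look_for, outline_of
from scipy.spatial.transform import Rotation as Ro
def world(f,p): return np.array(f["R"]).T@(np.array(p)-np.array(f["t"]))
def pix(f,X):
    c=np.array(f["R"])@np.array(X)+np.array(f["t"]); s=c[:2]/c[2]; s=s*(1+f["k1"]*(s@s))
    return np.array([f["fx"]*s[0]+f["cx"],f["fy"]*s[1]+f["cy"]])
def ray(f,u,v):
    d=np.array([(u-f["cx"])/f["fx"],(v-f["cy"])/f["fy"]]); s=d.copy()
    for _ in range(20): s=d/(1+f["k1"]*(s@s))
    R=np.array(f["R"]); return -R.T@np.array(f["t"]), R.T@np.array([s[0],s[1],1])
def atz(f,u,v,z):
    o,d=ray(f,u,v); return o+d*(z-o[2])/d[2]
def tri(f,p,g,q):
    o1,d1=ray(f,*p);o2,d2=ray(g,*q)
    A=np.stack([d1,-d2],1); k=np.linalg.lstsq(A,o2-o1,rcond=None)[0]
    a,b=o1+k[0]*d1,o2+k[1]*d2; return (a+b)/2,np.linalg.norm(a-b)
def save(f,n): cv2.imwrite("pics/"+n,cv2.cvtColor(f["pixels"],cv2.COLOR_RGB2BGR))
E
python3 - <<'E'
from h import *
np.set_printoptions(precision=3,suppress=True)
F={}
for c in("side","top"):
    f=F[c]=imaging.grab_frame(c); print(c,f["fx"],f["k1"],world(f,[0,0,0]),np.array(f["R"]).tolist())
    for q in("press","lever_grip","strainer","bowl","canister","mug","jar"):
        for d in look_for(q,c):
            w=world(f,d["xyz"]); print(q,round(d["score"],2),w,pix(f,w).round())
im=np.hstack([F["side"]["pixels"],F["top"]["pixels"]])
for c in F: save(F[c],c+"0.png")
print(r.get_obs())
E
```

```text
side 380.9410261677108 -0.03295097600594937 [0.177 0.792 1.3  ] [[-0.9089548673565425, -0.4168627739573966, 0.005145560940734267], [-0.329339684464742, 0.7104368020910647, -0.6219444689610847], [0.25560990071887774, -0.5670140897042735, -0.7830444436501159]]
press 0.72 [0.559 0.134 0.022] [236. 249.]
press 0.22 [0.519 0.466 0.102] [200. 322.]
strainer 0.9 [0.543 0.099 0.111] [243. 231.]
strainer 0.64 [0.284 0.389 0.046] [276. 337.]
bowl 0.88 [ 0.43  -0.29   0.027] [305. 183.]
bowl 0.84 [ 0.358 -0.551  0.031] [338. 149.]
canister 0.71 [0.519 0.473 0.103] [199. 324.]
mug 0.81 [ 0.732 -0.294  0.058] [244. 157.]
mug 0.34 [0.566 0.138 0.021] [234. 249.]
jar 0.69 [ 0.765 -0.06   0.063] [212. 190.]
top 479.85682669547776 -0.008955111661373952 [ 0.447 -0.03   1.691] [[-0.0242126246857066, -0.9995690539857595, -0.016596840658493824], [-0.9984857897125452, 0.025000002139294937, -0.049001302382181415], [0.04939510651819509, 0.015385259407938912, -0.9986608119101333]]
press 0.92 [0.579 0.103 0.016] [227. 177.]
lever_grip 0.84 [0.587 0.106 0.228] [220. 169.]
strainer 0.82 [0.532 0.1   0.11 ] [226. 188.]
strainer 0.74 [0.285 0.404 0.045] [141. 263.]
bowl 0.75 [ 0.422 -0.267  0.025] [335. 219.]
bowl 0.63 [ 0.358 -0.53   0.028] [412. 236.]
canister 0.91 [0.529 0.443 0.107] [123. 192.]
mug 0.92 [ 0.737 -0.309  0.031] [344. 128.]
jar 0.57 [ 0.776 -0.078  0.089] [278. 115.]
jar 0.54 [0.584 0.108 0.226] [220. 170.]
{'clock': 0.8, 'joints': array([ 1.138,  0.477,  0.022,  1.555, -0.011,  1.109, -0.083]), 'qvel': array([ 0.001,  0.001,  0.001,  0.002, -0.001,  0.001, -0.001]), 'tau': array([ -0.   , -59.626,   1.606, -28.154,   0.012,   0.002,  -0.   ]), 'tcp_pos': array([ 0.215, -0.64 ,  0.245]), 'orientation': array([3.1  , 0.508, 0.   ]), 'contact_force': array([-1.052, -0.116, -0.31 ]), 'moment': array([0.089, 0.008, 0.037]), 'grip_width': 0.08545840755035261}
```

View pics/side0.png

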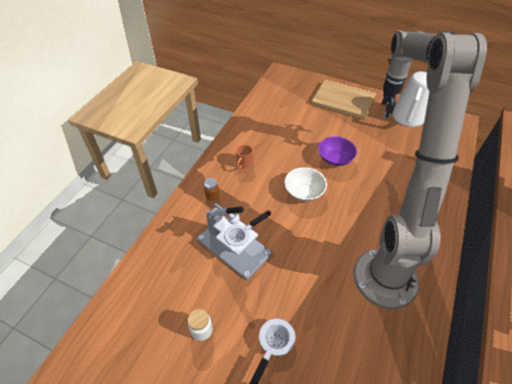

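View pics/top0.png

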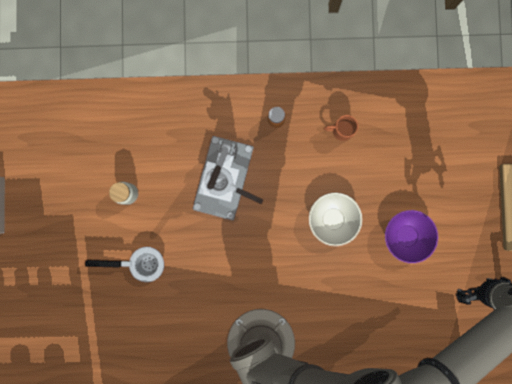

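```bash
python3 - <<'E'
from h import *
a=cv2.imread("pics/top0.png")[125:235,180:275]; b=cv2.imread("pics/side0.png")[190:285,185:285]
a=cv2.resize(a,(400,463),interpolation=2); b=cv2.resize(b,(400,380),interpolation=2)
b=np.vstack([b,np.zeros((83,400,3),np.uint8)])
cv2.imwrite("pics/c1.png",np.hstack([a,b]))
np.set_printoptions(precision=3,suppress=True)
for c in("side","top"):
    f=imaging.grab_frame(c)
    for q in("strainer","lever_grip","bowl"):
        for d in outline_of(q,c):
            m=d["region"].astype(np.uint8)
            ys,xs=np.nonzero(m); print(c,q,round(d["score"],2),xs.mean().round(1),ys.mean().round(1),xs.min(),xs.max(),ys.min(),ys.max(),m.sum())
            if q=="bowl":
                h=cv2.convexHull(np.stack([xs,ys],1)); print(cv2.fitEllipse(h))
    pr=outline_of("press",c)
    if pr:
        m=pr[0]["region"]; ys,xs=np.nonzero(m); rc=cv2.minAreaRect(np.stack([xs,ys],1).astype(np.float32)); bp=cv2.boxPoints(rc)
        print(c,"press",rc,bp.tolist(),[atz(f,*p,0.018).round(3).tolist() for p in bp])
E
```

```text
side strainer 0.87 242.4 230.8 225 270 210 245 544
side strainer 0.56 273.6 343.3 249 295 319 383 1245
side lever_grip 0.76 228.5 212.6 211 243 206 222 315
side bowl 0.98 337.6 150.2 320 357 136 165 876
((337.51470947265625, 150.2120819091797), (29.06566047668457, 38.09430694580078), 100.61392974853516)
side bowl 0.93 305.7 183.8 285 326 168 201 1096
((305.6385803222656, 183.6840362548828), (33.77791976928711, 41.05126953125), 99.20803833007812)
side press ((235.48695373535156, 237.0146484375), (75.81849670410156, 53.42203903198242), 41.82017135620117) [[189.4246368408203, 231.6431121826172], [225.0461883544922, 191.83079528808594], [281.54925537109375, 242.3861846923828], [245.92771911621094, 282.198486328125]] [[0.765, 0.139, 0.018], [0.73, -0.104, 0.018], [0.41, 0.03, 0.018], [0.464, 0.242, 0.018]]
top strainer 0.98 136.2 263.5 85 164 247 281 1338
top strainer 0.79 230.7 187.2 206 263 168 203 589
top bowl 0.87 410.9 236.3 385 437 210 262 2183
((410.8990783691406, 236.23440551757812), (52.17966079711914, 52.822662353515625), 141.7747344970703)
top bowl 0.86 334.7 218.6 310 360 193 245 2144
((334.69366455078125, 218.5337371826172), (51.722774505615234, 52.68061065673828), 1.3876502513885498)
top press ((223.24606323242188, 177.6051788330078), (42.83482360839844, 76.3409652709961), 15.376252174377441) [[192.47412109375, 208.7303924560547], [212.7164306640625, 135.1220245361328], [254.01800537109375, 146.47996520996094], [233.77569580078125, 220.0883331298828]] [[0.469, 0.226, 0.018], [0.726, 0.15, 0.018], [0.682, 0.006, 0.018], [0.426, 0.083, 0.018]]
```

View pics/c1.png

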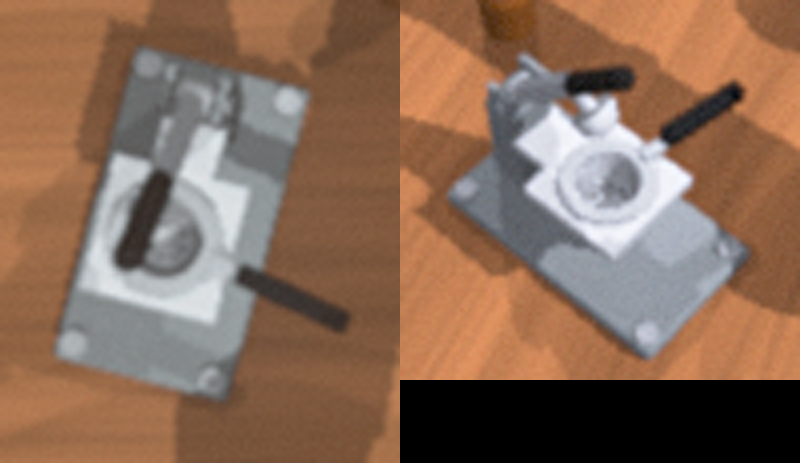

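```bash
python3 - <<'E'
from h import *
np.set_printoptions(precision=3,suppress=True)
T=imaging.grab_frame("top");S=imaging.grab_frame("side")
t=lambda x,y:(180+x*.2375-.4,125+y*.2375-.4); s=lambda x,y:(185+(x-400)*.25-.4,190+y*.25-.4)
for n,a,b in [("lever near",t(158,178),s(571,84)),("lever tip",t(128,258),s(630,78)),("lever mid",t(143,218),s(600,81)),
 ("str in",t(241,276),s(665,138)),("str tip",t(344,320),s(740,90)),("str mid",t(293,298),s(702,114)),("mouth",t(163,237),s(602,183)),
 ("bowl",(334.7,218.5),(305.6,183.7))]:
    print(n,*tri(T,a,S,b),a,b)
print("bowl z.06",atz(T,334.7,218.5,.06),atz(S,305.6,183.7,.06))
X=np.array([.576,.116]);y=np.deg2rad(-16.5);c=np.array([np.cos(y),np.sin(y)])
print("seat",X-.01*c, "hinge?",X+.115*c,"grip",X+(.115-.122)*c)
E
```

```text
lever near [0.592 0.116 0.23 ] 0.0003040438282207508 (217.125, 166.875) (227.35, 210.6)
lever tip [0.529 0.131 0.293] 0.004191713911869711 (210.0, 185.875) (242.1, 209.1)
lever mid [0.56  0.124 0.262] 0.0017166971811470968 (213.5625, 176.375) (234.6, 209.85)
str in [0.526 0.064 0.119] 0.002140523755537439 (236.8375, 190.15) (250.85, 224.1)
str tip [ 0.487 -0.016  0.118] 0.0033186152359441314 (261.3, 200.6) (269.6, 212.1)
str mid [0.507 0.024 0.117] 0.00045645503357276564 (249.18749999999997, 195.37499999999997) (260.1, 218.1)
mouth [0.56  0.126 0.106] 0.0046309685140647925 (218.3125, 180.8875) (235.1, 235.35)
bowl [ 0.422 -0.263  0.055] 0.00205634688024662 (334.7, 218.5) (305.6, 183.7)
bowl z.06 [ 0.423 -0.262  0.06 ] [ 0.42  -0.259  0.06 ]
seat [0.566 0.119] hinge? [0.686 0.083] grip [0.569 0.118]
```

```bash
cat >> h.py <<'E'
def yawdown(deg):  # tool down, tool y at world yaw deg
    a=np.deg2rad(deg); y=np.array([np.cos(a),np.sin(a),0]); z=np.array([0,0,-1.]); return np.stack([np.cross(y,z),y,z],1)
def plan(poses,p0=None,R0=None):
    o=r.get_obs(); p0=o["tcp_pos"] if p0 is None else np.array(p0); R0=Ro.from_rotvec(o["orientation"]).as_matrix() if R0 is None else R0
    O=[];T=[]
    for p,R in poses:
        O.append((R0.T@(np.array(p)-p0)/.5).round(3).tolist()); T.append((Ro.from_matrix(R0.T@R).as_rotvec()/1.5).round(3).tolist())
    print("clock",round(o["clock"],2),"tcp",o["tcp_pos"].round(4),"w",round(o["grip_width"],4),"F",o["contact_force"].round(1),"q",o["joints"].round(2)); print("offset",O);print("turn",T)
E
python3 - <<'E'
from h import *
R=yawdown(-106.5); o=r.get_obs(); R0=Ro.from_rotvec(o["orientation"]).as_matrix()
plan([([.3,-.45,.38],R0),([.42,-.2,.38],R)])
E
```

```text
clock 1.4 tcp [ 0.2154 -0.6397  0.2453] w 0.0857 F [-0.1  0.4  0.5] q [ 1.14  0.48  0.02  1.56 -0.01  1.11 -0.08]
offset [[0.281, -0.306, -0.269], [0.668, -0.703, -0.269]]
turn [[0.0, 0.0, 0.0], [-0.0, 0.0, 0.408]]
```

Request:
carry_out:
  offset:
    - [0.1,-0.1,-0.27]
    - [0.28,-0.306,-0.27]
    - [0.28,-0.306,-0.27]
    - [0.28,-0.306,-0.27]
    - [0.668,-0.703,-0.27]
    - [0.668,-0.703,-0.27]
    - [0.668,-0.703,-0.27]
    - [0.668,-0.703,-0.27]
  turn:
    - [0,0,0]
    - [0,0,0]
    - [0,0,0]
    - [0,0,0]
    - [0,0,0.408]
    - [0,0,0.408]
    - [0,0,0.408]
    - [0,0,0.408]
  hand: 0

```text
clock: 2.2
tcp_pos: [0.3588, -0.3292, 0.3701]
orientation: [3.121, -0.358, 0.001]
contact_force: [0.5, -1.0, -0.2]
grip_width: 0.0857
```

```bash
python3 - <<'E'
from h import *
R=yawdown(-106.5)
plan([([.552,.123,.37],R)])
E
```

```text
clock 2.2 tcp [ 0.3588 -0.3292  0.3701] w 0.0857 F [ 0.5 -1.  -0.2] q [ 0.73  0.07 -0.12  1.81  0.01  1.26 -1.19]
offset [[0.172, -0.968, -0.0]]
turn [[0.0, -0.001, 0.04]]
```

Request:
carry_out:
  offset:
    - [0.172,-0.968,0]
    - [0.172,-0.968,0]
    - [0.172,-0.968,0]
    - [0.172,-0.968,0]
    - [0.172,-0.968,0]
    - [0.172,-0.968,0]
    - [0.172,-0.968,0]
    - [0.172,-0.968,0]
  turn:
    - [0,0,0.02]
    - [0,0,0.02]
    - [0,0,0.02]
    - [0,0,0.02]
    - [0,0,0.02]
    - [0,0,0.02]
    - [0,0,0.02]
    - [0,0,0.02]

```text
clock: 3.0
tcp_pos: [0.514, 0.0393, 0.37]
orientation: [3.116, -0.397, 0.002]
contact_force: [1.2, -0.6, -0.6]
grip_width: 0.0857
```

```bash
python3 - <<'E'
from h import *
R=yawdown(-106.5)
plan([([.552,.123,.36],R)])
E
```

```text
clock 3.0 tcp [0.514  0.0393 0.37  ] w 0.0857 F [ 1.2 -0.6 -0.6] q [ 0.25  0.15 -0.5   1.74  0.07  1.27 -2.09]
offset [[0.032, -0.181, 0.02]]
turn [[-0.0, -0.001, 0.023]]
```

Request:
carry_out:
  offset:
    - [0.032,-0.181,0.02]
    - [0.032,-0.181,0.02]
    - [0.032,-0.181,0.02]
    - [0.032,-0.181,0.02]
    - [0.032,-0.181,0.02]
    - [0.032,-0.181,0.02]
  turn:
    - [0,0,0.01]
    - [0,0,0.01]
    - [0,0,0.01]
    - [0,0,0.01]
    - [0,0,0.01]
    - [0,0,0.01]

```text
clock: 3.6
tcp_pos: [0.5517, 0.1195, 0.3599]
orientation: [3.112, -0.423, 0.001]
contact_force: [-0.3, -0.4, -0.0]
grip_width: 0.0854
```

```bash
python3 - <<'E'
from h import *
R=yawdown(-106.5)
plan([([.552,.123,.27],R)])
S=imaging.grab_frame("side");T=imaging.grab_frame("top"); 
a=S["pixels"][150:270,170:300];b=T["pixels"][120:230,160:290]
im=np.hstack([cv2.resize(a,(390,360)),cv2.resize(b,(390,360))]); cv2.imwrite("pics/c2.png",im[:,:,::-1])
print(pix(S,[.552,.123,.276]),pix(T,[.552,.123,.276]))
E
```

```text
clock 3.6 tcp [0.5517 0.1195 0.3599] w 0.0854 F [-0.3 -0.4 -0. ] q [ 0.12  0.25 -0.54  1.65  0.14  1.28 -2.29]
offset [[-0.001, -0.007, 0.18]]
turn [[0.0, -0.001, 0.012]]
[236.38485253 208.07898157] [213.44049839 178.95574584]
```

View pics/c2.png

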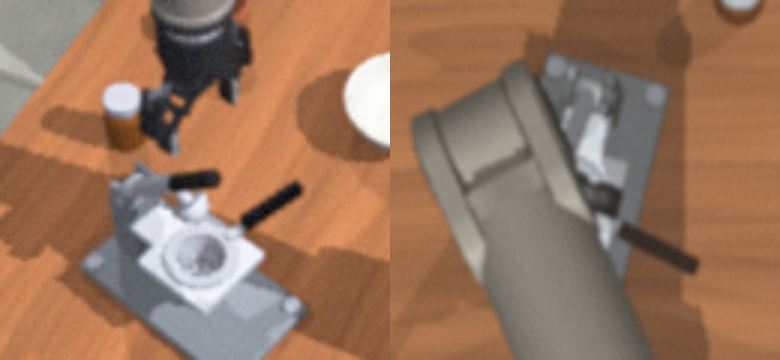

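Request:
carry_out:
  offset:
    - [0,-0.007,0.09]
    - [0,-0.007,0.14]
    - [0,-0.007,0.178]
    - [0,-0.007,0.178]
    - [0,-0.007,0.178]
  turn:
    - [0,0,0.01]
    - [0,0,0.01]
    - [0,0,0.01]
    - [0,0,0.01]
    - [0,0,0.01]

```text
clock: 4.2
tcp_pos: [0.5529, 0.1241, 0.2713]
orientation: [-3.11, 0.444, -0.001]
contact_force: [-0.8, -0.3, 0.5]
grip_width: 0.0856
```

Request:
carry_out:
  offset:
    - [0,0,0]
    - [0,0,0]
    - [0,0,0]
    - [0,0,0]
    - [0,0,0]
    - [0,0,0]
    - [0,0,0]
  turn:
    - [0,0,0]
    - [0,0,0]
    - [0,0,0]
    - [0,0,0]
    - [0,0,0]
    - [0,0,0]
    - [0,0,0]
  hand: 1
  force: 50

```text
clock: 4.9
tcp_pos: [0.5533, 0.1263, 0.2716]
orientation: [-3.107, 0.441, -0.003]
contact_force: [1.6, 5.2, 1.6]
grip_width: 0.0203
```

```bash
cat > arc.py <<'E'
from h import *
# arc with tool tilting along with nothing (tool stays down); c = press x axis
c=np.array([np.cos(np.deg2rad(-16.5)),np.sin(np.deg2rad(-16.5)),0]); L=.1755
def arc(p,th0,ths):
    a0=.8027-th0; h=np.array(p)+L*np.cos(a0)*c-np.array([0,0,L*np.sin(a0)])
    return [h-L*np.cos(.8027-t)*c+np.array([0,0,L*np.sin(.8027-t)]) for t in ths]
E
python3 - <<'E'
from arc import *
o=r.get_obs(); R0=Ro.from_rotvec(o["orientation"]).as_matrix()
plan([(p,R0) for p in arc(o["tcp_pos"],0,[.05,.1,.15,.2,.25,.3,.35,.4,.45,.5,.55,.6,.65,.7,.75,.8,.83])])
E
```

```text
clock 4.9 tcp [0.5533 0.1263 0.2716] w 0.0203 F [1.6 5.2 1.6] q [ 0.1   0.32 -0.54  1.76  0.18  1.1  -2.35]
offset [[-0.012, -0.0, 0.012], [-0.024, -0.0, 0.026], [-0.035, -0.0, 0.039], [-0.045, -0.0, 0.053], [-0.055, -0.0, 0.068], [-0.064, -0.0, 0.083], [-0.072, -0.0, 0.099], [-0.079, -0.0, 0.115], [-0.086, -0.0, 0.131], [-0.091, -0.0, 0.148], [-0.096, -0.0, 0.165], [-0.1, -0.0, 0.182], [-0.103, 0.0, 0.199], [-0.106, 0.0, 0.216], [-0.107, 0.0, 0.234], [-0.108, 0.0, 0.251], [-0.107, 0.0, 0.262]]
turn [[0.0, 0.0, 0.0], [0.0, 0.0, 0.0], [0.0, 0.0, 0.0], [0.0, 0.0, 0.0], [0.0, 0.0, 0.0], [0.0, 0.0, 0.0], [0.0, 0.0, 0.0], [0.0, 0.0, 0.0], [0.0, 0.0, 0.0], [0.0, 0.0, 0.0], [0.0, 0.0, 0.0], [0.0, 0.0, 0.0], [0.0, 0.0, 0.0], [0.0, 0.0, 0.0], [0.0, 0.0, 0.0], [0.0, 0.0, 0.0], [0.0, 0.0, 0.0]]
```

Request:
carry_out:
  offset:
    - [-0.012,-0.002,0.012]
    - [-0.024,-0.004,0.026]
    - [-0.035,-0.004,0.039]
    - [-0.045,-0.004,0.053]
    - [-0.055,-0.004,0.068]
    - [-0.064,-0.004,0.083]
    - [-0.072,-0.004,0.099]
    - [-0.079,-0.004,0.115]
  turn:
    - [0,0,0]
    - [0,0,0]
    - [0,0,0]
    - [0,0,0]
    - [0,0,0]
    - [0,0,0]
    - [0,0,0]
    - [0,0,0]

```text
clock: 5.7
tcp_pos: [0.5166, 0.1372, 0.2159]
orientation: [3.11, -0.444, 0.007]
contact_force: [-5.1, -2.1, 21.6]
grip_width: 0.0204
```

Request:
carry_out:
  offset:
    - [-0.007,0,0.016]
    - [-0.012,0,0.033]
    - [-0.017,0,0.05]
    - [-0.021,0,0.067]
    - [-0.024,0,0.084]
    - [-0.027,0,0.101]
    - [-0.028,0,0.119]
    - [-0.029,0,0.136]
  turn:
    - [0,0,0]
    - [0,0,0]
    - [0,0,0]
    - [0,0,0]
    - [0,0,0]
    - [0,0,0]
    - [0,0,0]
    - [0,0,0]

```text
clock: 6.5
tcp_pos: [0.5031, 0.1412, 0.1474]
orientation: [3.11, -0.444, 0.007]
contact_force: [-1.8, -2.0, 21.0]
grip_width: 0.0206
```

Request:
carry_out:
  offset:
    - [0,0,0.006]
    - [0,0,0.01]
  turn:
    - [0,0,0]
    - [0,0,0]

```text
clock: 6.7
tcp_pos: [0.503, 0.1412, 0.1422]
orientation: [3.11, -0.444, 0.006]
contact_force: [-5.6, -3.8, 27.1]
grip_width: 0.0203
```

```bash
python3 - <<'E'
from h import *
plan([])
S=imaging.grab_frame("side");T=imaging.grab_frame("top"); 
a=S["pixels"][150:270,170:300];b=T["pixels"][120:230,160:290]
im=np.hstack([cv2.resize(a,(390,360)),cv2.resize(b,(390,360))]); cv2.imwrite("pics/c3.png",im[:,:,::-1])
E
```

```text
clock 6.7 tcp [0.503  0.1412 0.1422] w 0.0203 F [-5.6 -3.8 27.1] q [ 0.03  0.4  -0.52  1.99  0.27  0.81 -2.5 ]
offset []
turn []
```

View pics/c3.png

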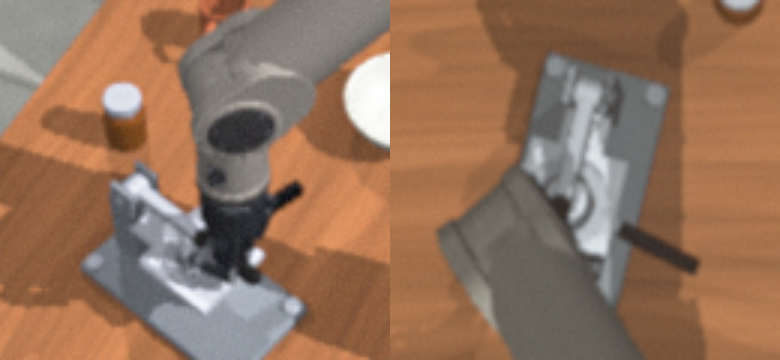

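Request:
carry_out:
  offset:
    - [0,0,0.005]
    - [0,0,0.008]
    - [0,0,0.008]
  turn:
    - [0,0,0]
    - [0,0,0]
    - [0,0,0]

```text
clock: 7.1
tcp_pos: [0.5035, 0.1411, 0.141]
orientation: [3.108, -0.444, 0.009]
contact_force: [-10.8, -5.7, 42.5]
grip_width: 0.021
```

Request:
carry_out:
  offset:
    - [0,0,-0.007]
    - [0,0,-0.014]
    - [0,0,-0.021]
    - [0,0,-0.028]
    - [0.001,0,-0.035]
    - [0.001,0,-0.041]
    - [0.002,0,-0.047]
    - [0.002,0,-0.053]
  turn:
    - [0,0,0]
    - [0,0,0]
    - [0,0,0]
    - [0,0,0]
    - [0,0,0]
    - [0,0,0]
    - [0,0,0]
    - [0,0,0]

```text
clock: 7.9
tcp_pos: [0.5046, 0.1407, 0.1646]
orientation: [-3.109, 0.445, -0.007]
contact_force: [2.8, -3.1, 10.3]
grip_width: 0.0207
```

Request:
carry_out:
  offset:
    - [0.001,0,-0.006]
    - [0.002,0,-0.012]
    - [0.003,0,-0.018]
    - [0.004,0,-0.025]
    - [0.006,0,-0.032]
    - [0.007,0,-0.038]
    - [0.009,0,-0.045]
    - [0.01,0,-0.051]
  turn:
    - [0,0,0]
    - [0,0,0]
    - [0,0,0]
    - [0,0,0]
    - [0,0,0]
    - [0,0,0]
    - [0,0,0]
    - [0,0,0]

```text
clock: 8.7
tcp_pos: [0.5092, 0.1393, 0.19]
orientation: [-3.109, 0.445, -0.007]
contact_force: [1.8, -2.0, 8.7]
grip_width: 0.0205
```

Request:
carry_out:
  offset:
    - [0.002,0,-0.006]
    - [0.004,0,-0.012]
    - [0.005,0,-0.018]
    - [0.007,0,-0.025]
    - [0.009,0,-0.032]
    - [0.012,0,-0.038]
    - [0.014,0,-0.044]
    - [0.017,0,-0.05]
  turn:
    - [0,0,0]
    - [0,0,0]
    - [0,0,0]
    - [0,0,0]
    - [0,0,0]
    - [0,0,0]
    - [0,0,0]
    - [0,0,0]

```text
clock: 9.5
tcp_pos: [0.517, 0.1371, 0.2148]
orientation: [-3.109, 0.445, -0.005]
contact_force: [2.3, -1.0, 6.4]
grip_width: 0.0208
```

Request:
carry_out:
  offset:
    - [0.003,0,-0.006]
    - [0.005,0,-0.012]
    - [0.008,0,-0.018]
    - [0.011,0,-0.024]
    - [0.014,0,-0.03]
    - [0.017,0,-0.036]
    - [0.02,0,-0.042]
    - [0.024,0,-0.047]
  turn:
    - [0,0,0]
    - [0,0,0]
    - [0,0,0]
    - [0,0,0]
    - [0,0,0]
    - [0,0,0]
    - [0,0,0]
    - [0,0,0]

```text
clock: 10.3
tcp_pos: [0.5277, 0.1339, 0.238]
orientation: [-3.11, 0.443, -0.003]
contact_force: [-7.0, 1.3, 14.9]
grip_width: 0.0205
```

Request:
carry_out:
  offset:
    - [0.003,0,-0.005]
    - [0.007,0,-0.01]
    - [0.01,0,-0.015]
    - [0.014,0,-0.021]
    - [0.018,0,-0.026]
    - [0.022,0,-0.032]
    - [0.027,0,-0.037]
    - [0.031,0,-0.042]
  turn:
    - [0,0,0]
    - [0,0,0]
    - [0,0,0]
    - [0,0,0]
    - [0,0,0]
    - [0,0,0]
    - [0,0,0]
    - [0,0,0]

```text
clock: 11.1
tcp_pos: [0.5415, 0.1299, 0.2591]
orientation: [3.11, -0.444, 0.0]
contact_force: [-7.5, -0.0, 14.4]
grip_width: 0.0203
```

Request:
carry_out:
  offset:
    - [0.003,0,-0.004]
    - [0.007,0,-0.008]
    - [0.01,0,-0.012]
    - [0.014,0,-0.016]
    - [0.018,0,-0.02]
    - [0.021,0,-0.024]
    - [0.024,0,-0.027]
    - [0.024,0,-0.027]
  turn:
    - [0,0,0]
    - [0,0,0]
    - [0,0,0]
    - [0,0,0]
    - [0,0,0]
    - [0,0,0]
    - [0,0,0]
    - [0,0,0]

```text
clock: 11.9
tcp_pos: [0.5428, 0.1293, 0.2616]
orientation: [3.108, -0.435, -0.039]
contact_force: [-11.5, 13.6, -36.0]
grip_width: 0.0203
```

Request:
carry_out:
  offset:
    - [-0.008,0,0.008]
    - [-0.016,0,0.014]
    - [-0.018,0,0.016]
    - [-0.018,0,0.016]
  turn:
    - [0,0,0]
    - [0,0,0]
    - [0,0,0]
    - [0,0,0]

```text
clock: 12.3
tcp_pos: [0.5427, 0.1295, 0.2611]
orientation: [3.11, -0.442, -0.007]
contact_force: [-1.1, 6.7, -14.7]
grip_width: 0.0203
```

```bash
python3 - <<'E'
from h import *
plan([])
S=imaging.grab_frame("side");T=imaging.grab_frame("top"); 
a=S["pixels"][150:270,170:300];b=T["pixels"][120:230,160:290]
im=np.hstack([cv2.resize(a,(390,360)),cv2.resize(b,(390,360))]); cv2.imwrite("pics/c4.png",im[:,:,::-1])
E
```

```text
clock 12.3 tcp [0.5427 0.1295 0.2611] w 0.0203 F [ -1.1   6.7 -14.7] q [ 0.09  0.32 -0.54  1.79  0.18  1.09 -2.36]
offset []
turn []
```

View pics/c4.png

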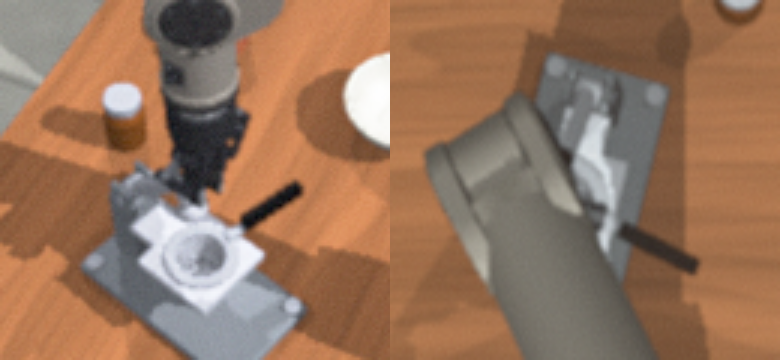

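```bash
python3 - <<'E'
from arc import *
S=imaging.grab_frame("side")
h=np.array([.669,.0885,.15])
for th in(.8,.75,.7,.6):
    a=.8027-th
    for L in(.121,.206):
        p=h-L*np.cos(a)*c+[0,0,L*np.sin(a)]; print(th,L,((pix(S,p)-[170,150])*3).round(1))
b=cv2.imread("pics/c3.png")[160:340,80:330]; cv2.imwrite("pics/c5.png",cv2.resize(b,(750,540),interpolation=2))
E
```

```text
0.8 0.121 [202.2 236.3]
0.8 0.206 [255.3 276.1]
0.75 0.121 [202.  233.4]
0.75 0.206 [255.1 271.3]
0.7 0.121 [201.5 230.4]
0.7 0.206 [254.6 266.2]
0.6 0.121 [200.  223.9]
0.6 0.206 [252.6 255.2]
```

View pics/c5.png

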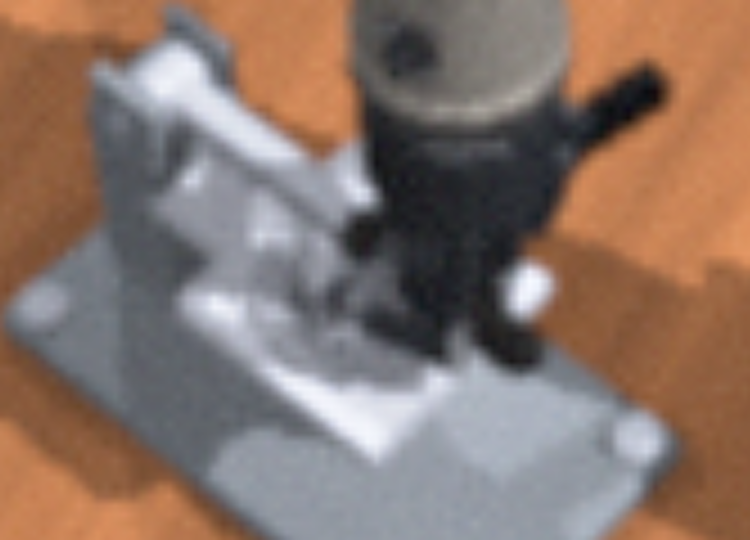

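The overlay puts the arm at 0.8 rad: handle ends at (202,238) and (255,277), against predictions of (202,236) and (255,276). The force jump there confirms the stop. It is now held at its top stop, so I release it.

Request:
carry_out:
  offset:
    - [0,0,0]
    - [0,0,0]
    - [0,0,0]
    - [0,0,0]
    - [0,0,0]
    - [0,0,0]
  turn:
    - [0,0,0]
    - [0,0,0]
    - [0,0,0]
    - [0,0,0]
    - [0,0,0]
    - [0,0,0]
  hand: 0

```text
clock: 13.05
tcp_pos: [0.5447, 0.1288, 0.2634]
orientation: [-3.11, 0.443, -0.001]
contact_force: [0.1, -0.3, -0.2]
grip_width: 0.0854
```

Request:
carry_out:
  offset:
    - [0,0,-0.05]
    - [0,0,-0.12]
    - [0,0,-0.2]
    - [0,0,-0.2]
    - [0,0,-0.2]
  turn:
    - [0,0,0]
    - [0,0,0]
    - [0,0,0]
    - [0,0,0]
    - [0,0,0]

```text
clock: 13.55
tcp_pos: [0.5449, 0.129, 0.364]
orientation: [-3.11, 0.443, -0.003]
contact_force: [-0.4, 0.3, -1.2]
grip_width: 0.0856
```

```bash
python3 - <<'E'
from h import *
plan([([.503,.017,.36],yawdown(-30))])
E
```

```text
clock 13.55 tcp [0.5449 0.129  0.364 ] w 0.0856 F [-0.4  0.3 -1.2] q [ 0.11  0.24 -0.55  1.65  0.13  1.28 -2.32]
offset [[-0.018, 0.239, 0.008]]
turn [[0.0, -0.002, -0.887]]
```

Request:
carry_out:
  offset:
    - [-0.018,0.1,0]
    - [-0.018,0.2,0]
    - [-0.018,0.239,0]
    - [-0.018,0.239,0]
    - [-0.018,0.239,0]
    - [-0.018,0.239,0]
    - [-0.018,0.239,0]
    - [-0.018,0.239,0]
  turn:
    - [0,0,-0.1]
    - [0,0,-0.3]
    - [0,0,-0.5]
    - [0,0,-0.887]
    - [0,0,-0.887]
    - [0,0,-0.887]
    - [0,0,-0.887]
    - [0,0,-0.887]

```text
clock: 14.35
tcp_pos: [0.5018, 0.0163, 0.3614]
orientation: [-2.834, -1.353, 0.004]
contact_force: [0.3, 0.1, 0.2]
grip_width: 0.0858
```

```bash
python3 - <<'E'
from h import *
plan([([.503,.017,.19],yawdown(-30))])
T=imaging.grab_frame("top");S=imaging.grab_frame("side")
a=S["pixels"][150:270,180:310];b=T["pixels"][120:230,180:310]
im=np.hstack([cv2.resize(a,(390,360)),cv2.resize(b,(390,360))]); cv2.imwrite("pics/c6.png",im[:,:,::-1])
for q in [[.503,.017,.121],[.4826,-.017,.121],[.565,.12,.11]]: print(((pix(S,q)-[180,150])*3).round(1),((pix(T,q)-[180,120])*3).round(1))
E
```

```text
clock 14.35 tcp [0.5018 0.0163 0.3614] w 0.0858 F [0.3 0.1 0.2] q [ 0.39  0.14 -0.6   1.77  0.08  1.26 -0.91]
offset [[0.003, 0.002, 0.343]]
turn [[-0.001, 0.001, -0.104]]
[245.6 199.7] [213.6 229.3]
[271.  185.4] [245.2 247.2]
[165.6 249.3] [119.3 175.8]
```

View pics/c6.png

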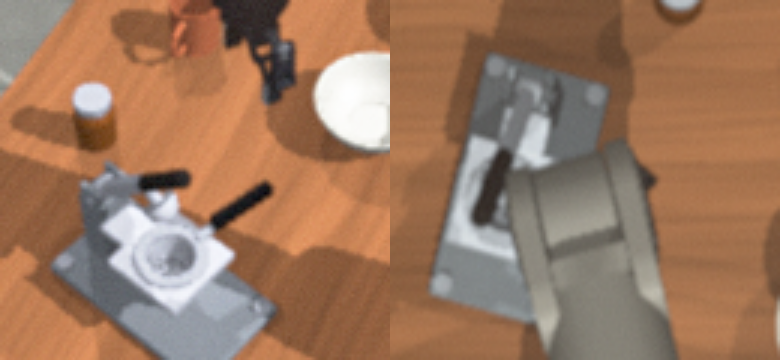

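Request:
carry_out:
  offset:
    - [0.002,0.002,0.1]
    - [0.003,0.002,0.2]
    - [0.003,0.002,0.3]
    - [0.003,0.002,0.4]
    - [0.003,0.002,0.46]
    - [0.003,0.002,0.501]
    - [0.003,0.002,0.501]
    - [0.003,0.002,0.501]
  turn:
    - [0,0,-0.1]
    - [0,0,-0.1]
    - [0,0,-0.1]
    - [0,0,-0.1]
    - [0,0,-0.1]
    - [0,0,-0.1]
    - [0,0,-0.1]
    - [0,0,-0.1]

```text
clock: 15.25
tcp_pos: [0.504, 0.0174, 0.1125]
orientation: [-2.731, -1.551, 0.001]
contact_force: [0.9, -0.6, 0.9]
grip_width: 0.0853
```

Request:
carry_out:
  offset:
    - [0,0,0]
    - [0,0,0]
    - [0,0,0]
    - [0,0,0]
    - [0,0,0]
    - [0,0,0]
    - [0,0,0]
    - [0,0,0]
  turn:
    - [0,0,0]
    - [0,0,0]
    - [0,0,0]
    - [0,0,0]
    - [0,0,0]
    - [0,0,0]
    - [0,0,0]
    - [0,0,0]
  hand: 1
  force: 90

```text
clock: 16.05
tcp_pos: [0.504, 0.0174, 0.1126]
orientation: [-2.73, -1.554, 0.001]
contact_force: [-3.2, 0.1, 3.9]
grip_width: 0.0166
```

Request:
carry_out:
  offset:
    - [0,0,-0.01]
    - [0,0,-0.02]
    - [0,0,-0.035]
    - [0,0,-0.05]
    - [0,0,-0.065]
    - [0,0,-0.08]
    - [0,0,-0.09]
    - [0,0,-0.09]
  turn:
    - [0,0,0]
    - [0,0,0]
    - [0,0,0]
    - [0,0,0]
    - [0,0,0]
    - [0,0,0]
    - [0,0,0]
    - [0,0,0]

```text
clock: 16.85
tcp_pos: [0.5048, 0.0173, 0.1585]
orientation: [2.73, 1.553, 0.002]
contact_force: [-0.1, 0.6, -0.6]
grip_width: 0.0162
```

```bash
python3 - <<'E'
from h import *
d=np.array([-.5,-.866,0]); o=r.get_obs(); R0=Ro.from_rotvec(o["orientation"]).as_matrix()
plan([(o["tcp_pos"]+.17*d,R0)])
S=imaging.grab_frame("side"); T=imaging.grab_frame("top")
a=S["pixels"][150:270,180:310];b=T["pixels"][120:230,180:310]
im=np.hstack([cv2.resize(a,(390,360)),cv2.resize(b,(390,360))]); cv2.imwrite("pics/c7.png",im[:,:,::-1])
E
```

```text
clock 16.85 tcp [0.5048 0.0173 0.1585] w 0.0162 F [-0.1  0.6 -0.6] q [ 0.33  0.37 -0.58  2.01  0.27  0.84 -0.94]
offset [[-0.34, 0.004, -0.0]]
turn [[0.0, 0.0, 0.0]]
```

View pics/c7.png

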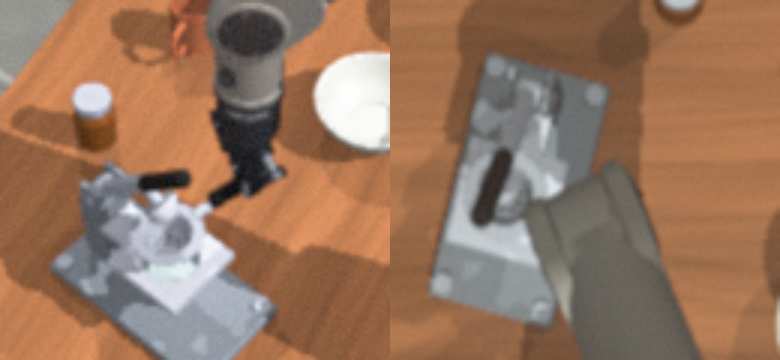

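Request:
carry_out:
  offset:
    - [-0.03,0,0]
    - [-0.08,0,0]
    - [-0.13,0,0]
    - [-0.18,0,0]
    - [-0.23,0,0]
    - [-0.28,0,0]
    - [-0.32,0,0]
    - [-0.32,0,0]
  turn:
    - [0,0,0]
    - [0,0,0]
    - [0,0,0]
    - [0,0,0]
    - [0,0,0]
    - [0,0,0]
    - [0,0,0]
    - [0,0,0]

```text
clock: 17.75
tcp_pos: [0.4197, -0.1236, 0.1569]
orientation: [-2.734, -1.547, 0.005]
contact_force: [-0.7, -0.0, -0.7]
grip_width: 0.0165
```

```bash
cat > goal.py <<'E'
from h import *
# strainer frame in tool: handle grip at TCP-5mm along z; cup origin 120mm along tool +x?, 41 mm along tool +z from grasp point
def info():
    o=r.get_obs(); R0=Ro.from_rotvec(o["orientation"]).as_matrix(); print("tool axes\n",R0.round(3)); return o["tcp_pos"],R0
def tcp_for(org,R,sx): return np.array(org)-R@np.array([sx*.12,0,.036])
E
python3 - <<'E'
from goal import *
p,R0=info()
sx=np.sign(R0[:,0]@np.array([.5,.866,0])); print("sx",sx,"cup now",p+R0@np.array([sx*.12,0,.036]))
Rs=R0; 
for s in(+1,-1):
  R=R0@Ro.from_euler("y",s*45,degrees=True).as_matrix()
  print(s,"tool z",R[:,2].round(2),"cup from hand",(R@np.array([sx*.12,0,.036])).round(3),"tcp",tcp_for([.422,-.262,.23],R,sx).round(3))
plan([(tcp_for([.422,-.262,.26],R0,sx),R0)])
E
```

```text
tool axes
 [[ 0.515  0.857 -0.003]
 [ 0.857 -0.515 -0.001]
 [-0.002 -0.002 -1.   ]]
sx 1.0 cup now [ 0.48141716 -0.02078687  0.12063828]
1 tool z [ 0.36  0.61 -0.71] cup from hand [0.057 0.095 0.059] tcp [ 0.365 -0.357  0.171]
-1 tool z [-0.37 -0.61 -0.71] cup from hand [ 0.03   0.051 -0.11 ] tcp [ 0.392 -0.313  0.34 ]
clock 17.75 tcp [ 0.4197 -0.1236  0.1569] w 0.0165 F [-0.7 -0.  -0.7] q [ 0.63  0.26 -0.55  2.16  0.19  0.78 -0.58]
offset [[-0.475, 0.146, -0.278]]
turn [[0.0, 0.0, 0.0]]
```

Request:
carry_out:
  offset:
    - [0,0,-0.08]
    - [0,0,-0.18]
    - [-0.1,0.03,-0.27]
    - [-0.18,0.055,-0.278]
    - [-0.26,0.08,-0.278]
    - [-0.34,0.105,-0.278]
    - [-0.42,0.13,-0.278]
    - [-0.475,0.146,-0.278]
  turn:
    - [0,0,0]
    - [0,0,0]
    - [0,0,0]
    - [0,0,0]
    - [0,0,0]
    - [0,0,0]
    - [0,0,0]
    - [0,0,0]

```text
clock: 18.55
tcp_pos: [0.3624, -0.3646, 0.2962]
orientation: [2.732, 1.55, -0.001]
contact_force: [-0.0, 0.8, -1.8]
grip_width: 0.0163
```

```bash
python3 - <<'E'
from goal import *
p,R0=info()
L=[]
for a in(15,30,45):
  R=R0@Ro.from_euler("y",-a,degrees=True).as_matrix(); L.append((tcp_for([.416,-.271,.24],R,1),R))
plan(L)
E
```

```text
tool axes
 [[ 0.513  0.858 -0.   ]
 [ 0.858 -0.513 -0.   ]
 [-0.001 -0.    -1.   ]]
clock 18.55 tcp [ 0.3624 -0.3646  0.2962] w 0.0163 F [-0.   0.8 -1.8] q [ 0.98  0.19 -0.36  1.85  0.07  1.11  0.06]
offset [[0.002, -0.004, -0.019], [0.044, -0.004, -0.07], [0.097, -0.004, -0.108]]
turn [[0.0, -0.175, -0.0], [0.0, -0.349, -0.0], [0.0, -0.524, -0.0]]
```

Request:
carry_out:
  offset:
    - [0,-0.002,-0.01]
    - [0.002,-0.004,-0.02]
    - [0.02,-0.004,-0.045]
    - [0.044,-0.004,-0.07]
    - [0.07,-0.004,-0.09]
    - [0.097,-0.004,-0.108]
    - [0.097,-0.004,-0.108]
    - [0.097,-0.004,-0.108]
  turn:
    - [0,-0.08,0]
    - [0,-0.175,0]
    - [0,-0.26,0]
    - [0,-0.349,0]
    - [0,-0.43,0]
    - [0,-0.524,0]
    - [0,-0.524,0]
    - [0,-0.524,0]

```text
clock: 19.35
tcp_pos: [0.3877, -0.318, 0.3496]
orientation: [2.256, 1.29, -0.935]
contact_force: [-0.3, -0.5, -0.7]
grip_width: 0.0161
```

```bash
python3 - <<'E'
from goal import *
p,R0=info(); q=lambda s:p+R0@np.array([.12,0,.036-s])
print("origin",q(0).round(3),"mouth",q(.035).round(3),"tilt",np.degrees(np.arccos(-R0[2,2])).round(1)); plan([])
S=imaging.grab_frame("side");T=imaging.grab_frame("top")
for n,f in(("s",S),("t",T)): print(n,pix(f,q(0)).round(1),pix(f,q(.035)).round(1))
for c,f in(("side",S),("top",T)):
    for k in("strainer","strainer_mouth","bowl"):
        for d in look_for(k,c): print(c,k,round(d["score"],2),world(f,d["xyz"]).round(3))
a=S["pixels"][90:270,200:395];b=T["pixels"][100:280,200:395]
im=np.hstack([cv2.resize(a,(390,360)),cv2.resize(b,(390,360))]); cv2.imwrite("pics/c8.png",im[:,:,::-1])
E
```

```text
tool axes
 [[ 0.359  0.861 -0.36 ]
 [ 0.61  -0.508 -0.608]
 [-0.706 -0.002 -0.708]]
origin [ 0.418 -0.267  0.239] mouth [ 0.43  -0.245  0.264] tilt 44.9
clock 19.35 tcp [ 0.3877 -0.318   0.3496] w 0.0161 F [-0.3 -0.5 -0.7] q [ 0.52  0.24 -0.45  1.89  0.78  1.51 -0.72]
offset []
turn []
s [311.7 152.9] [307.6 150.9]
t [344.8 221. ] [338.8 217. ]
side strainer 0.83 [ 0.418 -0.275  0.265]
side strainer 0.63 [0.286 0.39  0.049]
side strainer_mouth 0.78 [0.291 0.393 0.046]
side strainer_mouth 0.63 [ 0.418 -0.274  0.262]
side bowl 0.6 [ 0.358 -0.552  0.029]
side bowl 0.55 [ 0.429 -0.29   0.032]
top strainer 0.6 [0.288 0.402 0.045]
top strainer 0.57 [ 0.389 -0.31   0.359]
top strainer_mouth 0.78 [0.286 0.402 0.046]
top strainer_mouth 0.6 [ 0.388 -0.309  0.358]
top strainer_mouth 0.45 [0.583 0.111 0.225]
top bowl 0.74 [ 0.357 -0.529  0.023]
top bowl 0.62 [ 0.362 -0.272  0.034]
top bowl 0.27 [ 0.392 -0.31   0.359]
```

View pics/c8.png

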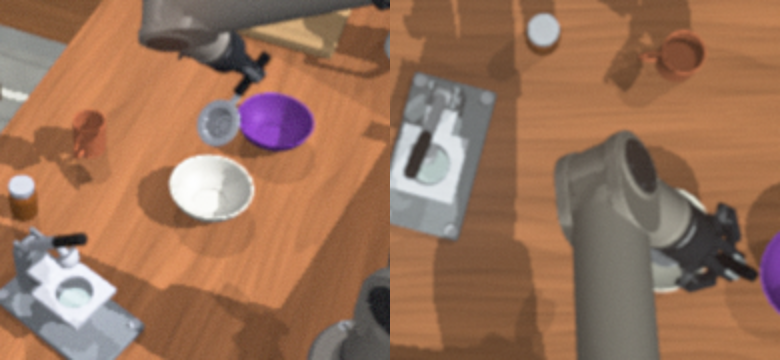

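The side view shows the strainer held above the white bowl. Its mouth is at about (309,151) px against a predicted (308,151), and the bowl centre is unchanged at (305,184). The press arm is up and the other things stand where they were.

Request:
carry_out:
  offset:
    - [0,0,0]
    - [0,0,0]
    - [0,0,0]
    - [0,0,0]
  turn:
    - [0,0,0]
    - [0,0,0]
    - [0,0,0]
    - [0,0,0]

```text
clock: 20.15
tcp_pos: [0.3871, -0.3191, 0.3506]
orientation: [2.257, 1.285, -0.936]
contact_force: [0.3, 0.2, -1.2]
grip_width: 0.0164
```

```bash
python3 - <<'E'
from h import *
plan([]); print(r.hand_in())
E
```

```text
clock 20.15 tcp [ 0.3871 -0.3191  0.3506] w 0.0164 F [ 0.3  0.2 -1.2] q [ 0.52  0.24 -0.45  1.89  0.78  1.52 -0.72]
offset []
turn []
the job is handed in; nothing more can be done
None
```

The job is done and handed in at 20 s. The strainer is held about 18 cm above the rim of the white bowl, over its middle to within about 2 cm, and tipped 45°.

- **Press arm:** I pinched the arm's handle and pulled it down to its stop. The force rose to 42 N there, and the picture matched the fully-down angle. I eased it back up over about 5 s, still gripped, and let go only at the top stop.
- **Strainer:** I lifted the smaller strainer 46 mm, drew it sideways out of the press and carried it to the bowl. The final tilt is 44.9° and the grip is firm at a 16 mm opening.
- **Other things:** The last pictures show the bowl and the things near it unmoved and the press arm up.

**Checks that disagreed:**
- The pads slid about 14 mm on the press handle during the pull. I judged the stop from the force and the picture, not from the hand's position.
- At the top stop I briefly pulled with about 36 N before easing off.
- In the last look the detector's top-view position for the bowl was about 6 cm off because the arm partly hid the bowl, and its top-view strainer reading landed on the gripper. I went by the side view, where the strainer agreed with the computed pose to about 2 pixels.

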